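# Book returned lab modules in through the sprung flap

## Robot

A 6-joint arm with a two-finger parallel gripper is mounted at the origin on the work surface. World frame = base frame: x ahead of the robot, y to its left, z up, the work surface at z = 0. Lengths are in m, angles in degrees, forces in N, time in s.
With the tool pointing down it reaches from about 0.275 to 0.875 m from the base axis. Payload 12.5 kg.
Tool frame: the origin (TCP) lies midway between the tips of the shut fingers; the grasp point (between the pads) lies bot.grip_depth behind it (bot.grip_depth is the distance from the TCP to the grasp point, in m); z points along the fingers, y is the line along which they close (so a half turn about z gives the same grasp; the last joint's range is limited). The gripper opens to 85 mm and grips with 20 to 120 N. Pads are 22 mm wide; open, the fingers measure 114 mm over their backs; the gripper's body (76 mm by 85 mm) begins 54 mm behind the grasp point. The pads swing forward as they close: fully open they stand 13 mm farther back than shut.
Start: joints at [63.679, 20.094, 94.641, -0, 65.266, -4.847], TCP at [0.201, 0.512, 0.231] pointing down, gripper open.
Joint ranges: [-157.81, 157.81], [-45, 120.19], [0.68, 151.7], [-89.99, 269.99], [4.06, 180], [-164.3, 164.3]. Speed limits (degrees/s): [127.2, 127.2, 159.86, 180, 180, 180].

## Interface

Orientations are given as [roll, pitch, yaw] about the fixed x, y, z axes, in that order (R = Rz(yaw) Ry(pitch) Rx(roll)).
In Python, from plant import monitor, imaging, workorder, bot gives the robot as it stands.
- The arm moves only by the shell command python3 -m inch 'ROWS' [FORCE]. ROWS is text: rows parted by semicolons, each of 7 numbers parted by spaces: the turn, a rotation vector about the tool's x, y, z in rad, then the shift along the tool's x, y, z in m, then the closure, from -1 (fully open) to 1 (shut), so that 0 is half open. A call has 1 to 5 rows; each row shifts and turns the commanded pose from where the row before left it, along the tool's axes as they then stand; what a row does not reach is not made up. A row lasts 1/8 s, in which the tool goes at most 62.5 mm and 10.7 degrees, less where a joint would pass 70% of its speed; a pose out of reach is approached as far as the arm can. A call is refused whole if a number of a shift passes 0.0625 or a number of a turn 0.188, either way. A call with a gripper value outside its range is refused whole. The fingers move at their own pace and stop on an object; FORCE is the grip in N (left out, the last holds). Time passes only in rows, so rows that do not move let the fingers close. It gives the time, the measured TCP pose, the force, the opening and the grip force at its end, in the units of the state.
- monitor.get_state(): the state, without advancing time (a new reading comes with each control period).
- imaging.grab_frame(name): name is "scene" or "top" or "wrist"; returns a dict with "image" (420x560x3 uint8, red, green, blue), "K" (3x3 intrinsics, pixels), "k1" (the pictures are not rectified: a ray, as slopes to the right and down, at radius r is drawn at 1 + k1 r^2 times it, then the intrinsics apply), "rvec" (rotation vector, rad) and "tvec" (3), from world to camera coordinates, as OpenCV has them; the wrist camera has in their place "hand_eye" (4x4, takes a point from camera to tool coordinates, whose origin is the TCP and whose axes are the flange's). Camera axes: x right, y down, z forward; pixel columns grow to the right and rows downward; lengths in m; the calibration is good to about 2 mm. A picture is of the moment at which its call begins: read the wrist's pose just before it. There is no depth.
- workorder.finish_job(): hands the job in; it is judged then, once.
The state is a dict: "t": time; "q": joint angles; "qvel": joint speeds; "joint_efforts": joint torques, N m; "tcp_pos": TCP position; "tcp_rot": TCP orientation; "ft_force": force on the tool from outside, world axes, zero at the start; "wrist_torque": the same for the moment, N m; "finger_gap": finger opening in m; "grip_force": force on a finger pad.
Only numpy, scipy, OpenCV 4.12 (cv2) and the standard library are available. Lean on these libraries where they do the work, as an engineer would, in place of code of your own. Each camera call takes 0.05 s, during which the arm holds its last target. There are 200 camera calls.

## Task

Book the returned modules in: first turn the blank selector on the control pod fully anticlockwise to its end stop, then two clicks clockwise from there and leave it there. Then push every aluminium module on the black mat off the feed deck through the sprung flap into the clear returns hopper, so that the flap snaps shut behind them, and last press the spring plunger down to its stop and let it come back up. Leave the mug, the meter and the open parts box where they are.

Things in the scene. Friction and masses are not known exactly. Their poses are not given: they have to be found in the camera images.
- station: returns station, fixed: a white feed deck (top 100 mm above the bench, 120 mm wide, x = -130 to +4 mm) in front of a clear closed hopper (x = 0 to 380 mm, 180 mm wide, roof top at 169 mm). Origin on the bench under the middle of the hopper's front panel; x points along the push direction into the hopper, z up
- mouth (a point): middle of the lower edge of the only way in, at deck height in the front panel: an opening 100 mm wide and 60 mm high closed by the flap; axes as the station's. 4 mm behind it the deck ends and a slippery chute drops at 38 degrees to the bench, so a module whose middle is past the deck's end tips and slides in
- flap (a joint): sprung steel flap, 94 mm wide and 56 mm high, hinged along the top of the opening (6 mm behind the panel's front face, 161 mm up); 0 = shut, grows in rad as it swings up into the hopper, to 1.45; it is pushed open with about 0.3 N, rising to 1.1 N, at its lower edge and its spring snaps it shut; it does not open outwards
- pod: control pod, fixed: a white block 240 (x) x 120 (y) x 50 mm high; origin at the middle of its underside; the selector is on its top at x = -60 mm, the plunger at x = +60 mm (pod frame)
- selector (a joint): blank rotary selector, in rad, growing clockwise seen from above: 0 = anticlockwise end stop, 1.5 = clockwise end stop. A spring detent clicks every 0.5 rad (0, 0.5, 1.0, 1.5) and draws the knob to the nearest click when let go; it takes about 0.1 to 0.2 N m to turn past a click. Two clicks from the end stop is 1.0; it starts one to three clicks off the anticlockwise stop
- selector_grip (a point): point on the selector's axis, 87 mm above the bench (37 mm above the pod's top), where its grip bar is held: a black bar 64 mm long (x of this point), 14 mm wide (y) and 42 mm high, from 60 to 102 mm above the bench, on a black disc of 68 mm diameter. The point turns with the knob; at selector = 0 its x lies along the pod's x
- plunger (a joint): travel of the spring plunger in m: 0 = up, 0.015 = down on its stop; 2.4 N starts it, 8 N holds it at the stop; springs back up by itself
- plunger_top (a point): centre of the top face of the plunger's round black head (44 mm diameter), 90 mm above the bench when up; moves with it
- mat: thin black rubber mat, fixed, 270 (x) x 260 (y) x 3 mm, origin at the middle of its underside; the modules start on it. Mat and pod may change sides
- m1_c (a point): plain aluminium box-shaped module with black ends, 85 (its x) x 46 (its y) x 40 mm (its z), 0.14 to 0.24 kg, with smooth low-friction paint; this point is its centre; it lies flat on the black mat, long side roughly along the mat's x. Only two to four of the four modules are there
- m2_c (a point): plain aluminium box-shaped module with black ends, 85 (its x) x 46 (its y) x 40 mm (its z), 0.14 to 0.24 kg, with smooth low-friction paint; this point is its centre; it lies flat on the black mat, long side roughly along the mat's x. Only two to four of the four modules are there
- m3_c (a point): plain aluminium box-shaped module with black ends, 85 (its x) x 46 (its y) x 40 mm (its z), 0.14 to 0.24 kg, with smooth low-friction paint; this point is its centre; it lies flat on the black mat, long side roughly along the mat's x. Only two to four of the four modules are there
- m4_c (a point): plain aluminium box-shaped module with black ends, 85 (its x) x 46 (its y) x 40 mm (its z), 0.14 to 0.24 kg, with smooth low-friction paint; this point is its centre; it lies flat on the black mat, long side roughly along the mat's x. Only two to four of the four modules are there
- mug: bystander: white mug, 80 mm across, 95 mm high; origin at the middle of its base
- meter: bystander: grey hand-held meter lying flat, 150 x 75 x 35 mm; origin at the middle of its underside
- bitbox: bystander: open black parts box, 100 x 140 x 50 mm; origin at the middle of its underside

How it is judged:
By the outcome, as a careful person would: the job done as asked, in the order asked, and still so for the second after the job is handed in, with the robot touching nothing.
Of m1, m2, m3, m4 only 2 to 4 are there at a start; the rules pass over those that are not, and their reading is None.
At some moment in a run one of m1, m2, m3, m4 may be knocked a few centimetres aside while the robot is not near it.
Once in a run the grip may slacken for a moment while it holds something.
It also fails if it takes over 210 s, if anything falls off the work surface, if the arm or the gripper's body presses on something with over 40 N, if the wrist force passes 120 N, or if a joint passes its speed limit or range.

## Working session

There is one attempt and no reset: what is moved stays moved. The work goes in short steps, Python scripts to look and compute and a shell command to move; the robot and the scene stay as the last step left them, time stands still between calls to the robot, and variables do not carry over. Pictures are saved under pics/ and viewed, at most 14 in all, crops included, and the job is handed in when it is done.

```bash
mkdir -p pics; ls; cat > h.py <<'E'
import numpy as np, cv2
from plant import monitor, imaging, workorder, bot
from scipy.spatial.transform import Rotation as R
def grab(name,fn=None):
    s=monitor.get_state(); f=imaging.grab_frame(name)
    if name=="wrist":
        T=np.eye(4); T[:3,:3]=R.from_euler('xyz',s['tcp_rot'],degrees=True).as_matrix(); T[:3,3]=s['tcp_pos']
        f['wc']=T@np.array(f['hand_eye'])
    else:
        M=np.eye(4); M[:3,:3]=cv2.Rodrigues(np.array(f['rvec'],float))[0]; M[:3,3]=np.ravel(f['tvec']); f['wc']=np.linalg.inv(M)
    if fn: cv2.imwrite('pics/'+fn,f['image'][:,:,::-1])
    return f
def pt(f,uv,z):
    k=np.array([f['k1'],0,0,0,0],float)
    n=cv2.undistortPoints(np.array(uv,float).reshape(-1,1,2),np.array(f['K'],float),k).reshape(-1,2)
    d=np.c_[n,np.ones(len(n))]@f['wc'][:3,:3].T; o=f['wc'][:3,3]
    return o+d*((z-o[2])/d[:,2])[:,None]
E
python3 - <<'E'
from h import *
for n in("scene","top"):
    f=grab(n,n+"0.png"); print(n,f['wc'].round(3).tolist(),f['k1'])
s=monitor.get_state(); print(s, bot.grip_depth)
E
```

```text
pics
scene [[0.708, 0.388, -0.59, 1.181], [0.706, -0.394, 0.589, -0.626], [-0.004, -0.833, -0.553, 0.698], [0.0, 0.0, 0.0, 1.0]] 0.012265133189672947
top [[0.008, -0.994, 0.107, 0.433], [-1.0, -0.009, -0.009, 0.011], [0.01, -0.107, -0.994, 1.333], [0.0, 0.0, 0.0, 1.0]] -0.06442505074660494
{'t': 0.1, 'q': array([ 6.36794026e+01,  2.01207022e+01,  9.46725890e+01, -2.46389630e-04,
        6.52660653e+01, -4.84638084e+00]), 'qvel': array([-0.10319813, -0.04526265, -0.14980491,  0.08220207,  0.12905307,
       -0.06935572]), 'joint_efforts': array([-3.36465009e-04, -5.06832218e+01, -2.91877645e+01, -8.35940136e-05,
        2.57434527e-03,  6.69920814e-05]), 'tcp_pos': array([0.201184 , 0.5115674, 0.2308221]), 'tcp_rot': array([-1.79940837e+02, -4.79181924e-03,  1.58525884e+02]), 'ft_force': array([ 0.25705748,  1.04580413, -0.10636505]), 'wrist_torque': array([-0.03651444, -0.00178501,  0.00860605]), 'grip_force': 0.0, 'finger_gap': 0.08536146470035633} 0.0187
```

View pics/top0.png

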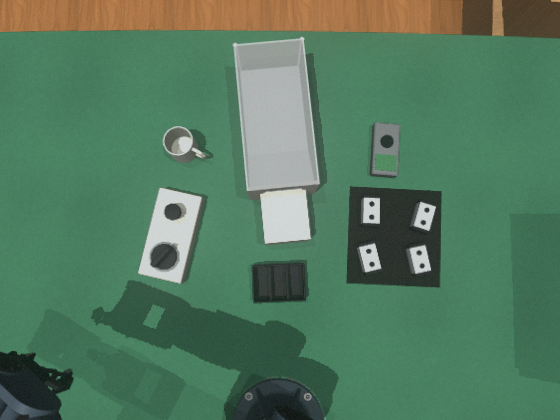

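View pics/scene0.png

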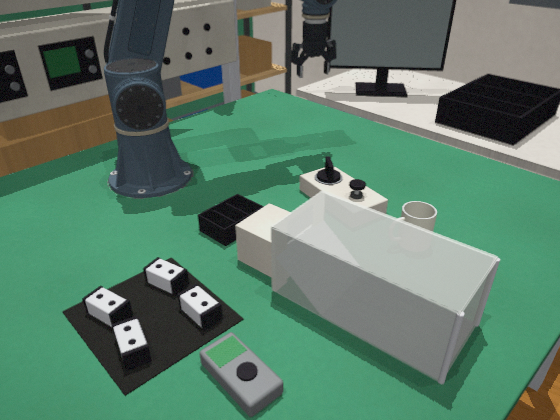

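The top view shows four modules on the mat at about (371,211), (424,216), (370,258) and (420,259). The deck is at (286,216), the pod at (172,235) with its knob at (164,257) and plunger at (174,212), and the box at (280,282).

```bash
python3 - <<'E'
from h import *
f=grab("top","t1.png"); im=f['image']; hsv=cv2.cvtColor(im,cv2.COLOR_RGB2HSV)
m=((hsv[...,2]>150)&(hsv[...,1]<50)).astype(np.uint8)*255
cs,_=cv2.findContours(m,cv2.RETR_EXTERNAL,cv2.CHAIN_APPROX_NONE)
for c in cs:
    a=cv2.contourArea(c)
    if a<100: continue
    r=cv2.minAreaRect(c); z=0.043 if a<1000 else (0.05 if r[0][0]<210 else 0.1)
    P=pt(f,cv2.boxPoints(r),z)[:,:2]; e=P[1]-P[0]; g=P[2]-P[1]
    L=e if np.hypot(*e)>np.hypot(*g) else g
    print(np.round(r[0]),a,z,'c',P.mean(0).round(4),'size',np.hypot(*e).round(3),np.hypot(*g).round(3),'longang',np.degrees(np.arctan2(L[1],L[0])).round(1)%180)
print('knob',pt(f,[[164,257]],.102),'pl',pt(f,[[174,211]],.09))
print('box',pt(f,[[253,263],[304,261],[306,300],[256,302]],.05).round(3).tolist())
print('mat',pt(f,[[350,187],[441,191],[440,287],[347,283]],.003).round(3).tolist())
print('hopper',pt(f,[[234,44],[304,38],[319,184],[246,191]],.169).round(3).tolist())
print('mug',pt(f,[[178,140]],.095),'meter',pt(f,[[386,150]],.035))
cv2.imwrite('pics/crop1.png',cv2.resize(im[150:310,130:330,::-1],None,fx=4,fy=4,interpolation=cv2.INTER_CUBIC)[:600])
E
```

```text
[420. 259.] 381.0 0.043 c [ 0.4465 -0.3822] size 0.045 0.07 longang 13.099999999999994
[370. 257.] 384.0 0.043 c [ 0.45   -0.2465] size 0.044 0.068 longang 13.5
[424. 216.] 366.5 0.043 c [ 0.5636 -0.3974] size 0.069 0.045 longang 162.8
[371. 210.] 373.5 0.043 c [ 0.5771 -0.2514] size 0.044 0.068 longang 179.1
[285. 215.] 2266.5 0.1 c [ 0.5565 -0.0159] size 0.12 0.134 longang 5.599999999999994
[169. 235.] 3792.5 0.05 c [0.5065 0.2919] size 0.241 0.12 longang 167.9
[178. 140.] 656.5 0.043 c [0.7665 0.2797] size 0.081 0.082 longang 1.6999999999999886
[276. 114.] 10357.5 0.1 c [0.8319 0.0094] size 0.199 0.408 longang 4.900000000000006
knob [[0.4460008  0.29259381 0.102     ]] pl [[0.56592553 0.27294094 0.09      ]]
box [[0.433, 0.067, 0.05], [0.439, -0.069, 0.05], [0.337, -0.075, 0.05], [0.33, 0.058, 0.05]]
mat [[0.647, -0.201, 0.003], [0.639, -0.46, 0.003], [0.37, -0.45, 0.003], [0.38, -0.191, 0.003]]
hopper [[0.988, 0.118, 0.169], [1.007, -0.061, 0.169], [0.627, -0.098, 0.169], [0.608, 0.081, 0.169]]
mug [[0.75427571 0.26754813 0.095     ]] meter [[ 0.74735568 -0.29746206  0.035     ]]
```

View pics/crop1.png

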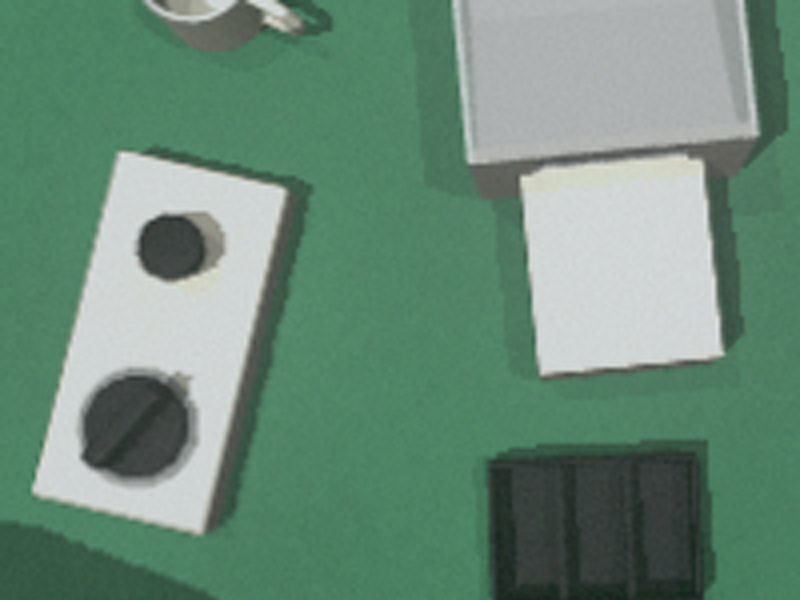

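The crop shows the knob centre at about top pixel (164,256). The bar lies at roughly -45° in the world, so it is about one click off the anticlockwise stop. The plunger is at (173,212). I'll go above the selector next.

```bash
cat >> h.py <<'E'
def go(x,y,z,yaw=None,rows=5):
    s=monitor.get_state(); Rc=R.from_euler('xyz',s['tcp_rot'],degrees=True)
    d=Rc.inv().apply(np.array([x,y,z])-s['tcp_pos'])
    print('tool shift',d.round(4),'/%d'%rows,(d/rows).round(4))
    if yaw is not None:
        v=(Rc.inv()*R.from_euler('xyz',[180,0,yaw],degrees=True)).as_rotvec(); print('turn',v.round(4))
E
python3 - <<'E'
from h import *
go(.447,.303,.23,139.)
E
```

```text
tool shift [-0.3051 -0.1042  0.0009] /5 [-0.061  -0.0208  0.0002]
turn [-9.000e-04  1.000e-04  3.408e-01]
```

```bash
python3 -m inch '0 0 0 -.05 -.0174 0 -1;0 0 0 -.05 -.0174 0 -1;0 0 0 -.05 -.0174 0 -1;0 0 0 -.05 -.0174 0 -1;0 0 0 -.05 -.0174 0 -1' ; python3 -m inch '0 0 0 -.05 -.0174 0 -1;0 0 .17 0 0 0 -1;0 0 .17 0 0 0 -1;0 0 0 0 0 0 -1;0 0 0 0 0 0 -1'
python3 - <<'E'
from h import *
f=grab("wrist","w1.png"); print(f['hand_eye'],f['K'])
E
```

```text
t: 0.78
tcp_pos: [0.4032, 0.338, 0.2312]
tcp_rot: [-180.0, -0.0, 158.5]
ft_force: [0.4, -1.0, 0.2]
finger_gap: 0.0854
grip_force: 0.0
t: 1.4
tcp_pos: [0.4421, 0.3049, 0.2312]
tcp_rot: [-180.0, -0.0, 139.3]
ft_force: [0.3, 0.1, 0.6]
finger_gap: 0.0851
grip_force: 0.0
[[-6.39542906e-04 -9.65029252e-01 -2.62141439e-01  6.63244159e-02]
 [ 9.99999675e-01 -7.45772426e-04  3.05749096e-04  7.71274650e-04]
 [-4.90554678e-04 -2.62141158e-01  9.65029415e-01 -1.42814895e-01]
 [ 0.00000000e+00  0.00000000e+00  0.00000000e+00  1.00000000e+00]] [[302.99007475   0.         274.37605893]
 [  0.         302.99007475 211.57214989]
 [  0.           0.           1.        ]]
```

View pics/w1.png

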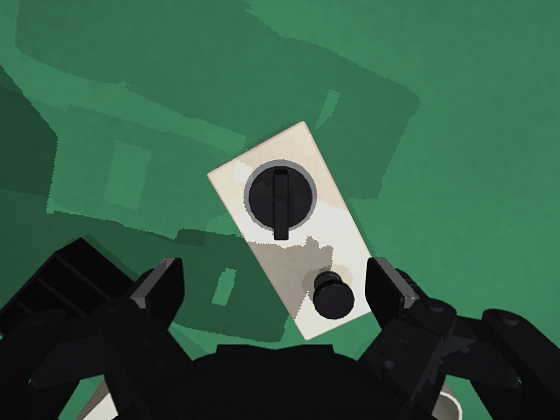

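The bar is vertical in the wrist image, from (280,170) to (281,239). That means it's aligned with the tool yaw of 139, so the selector is at one click. The plunger head is at (333,298).

```bash
python3 - <<'E'
from h import *
f=grab("wrist"); 
P=pt(f,[[280.5,170],[281,239]],.102); print(P.round(4),P.mean(0)); print('disc',pt(f,[[280,196]],.06))
print('plunger',pt(f,[[333,299]],.09))
c=P.mean(0); go(c[0],c[1],.0685,None)
E
```

```text
[[0.4228 0.33   0.102 ]
 [0.4731 0.2877 0.102 ]] [0.44791703 0.30887739 0.102     ]
disc [[0.44802027 0.30887789 0.06      ]]
plunger [[0.56349089 0.28290155 0.09      ]]
tool shift [-0.0018  0.0068  0.1627] /5 [-0.0004  0.0014  0.0325]
```

```bash
python3 -m inch '0 0 0 -.002 .006 .03 -1;0 0 0 0 0 .05 -1;0 0 0 0 0 .04 -1;0 0 0 0 0 .03 -1;0 0 0 0 0 .0125 -1'; python3 -m inch '0 0 0 0 0 0 1;0 0 0 0 0 0 1;0 0 0 0 0 0 1;0 0 0 0 0 0 1;0 0 0 0 0 0 1' 60;python3 -m inch '0 0 0 0 0 0 1;0 0 0 0 0 0 1'
```

```text
t: 2.12
tcp_pos: [0.4471, 0.3078, 0.0674]
tcp_rot: [-179.9, -0.0, 139.1]
ft_force: [-0.0, -0.8, 0.5]
finger_gap: 0.0855
grip_force: 0.0
t: 2.75
tcp_pos: [0.4478, 0.308, 0.0696]
tcp_rot: [180.0, 0.0, 139.0]
ft_force: [-3.0, -2.0, 7.5]
finger_gap: 0.0131
grip_force: 58.5
t: 3.0
tcp_pos: [0.4478, 0.308, 0.0696]
tcp_rot: [180.0, 0.0, 139.1]
ft_force: [-2.0, -2.9, 7.0]
finger_gap: 0.0131
grip_force: 58.5
```

```bash
python3 -m inch '0 0 0 0 0 -.002 1;0 0 -.12 0 0 0 1;0 0 -.12 0 0 0 1;0 0 -.12 0 0 0 1;0 0 -.12 0 0 0 1'; python3 -m inch '0 0 -.04 0 0 0 1;0 0 0 0 0 0 1;0 0 0 0 0 0 1'; python3 -c "
from h import *
s=monitor.get_state();print(s['wrist_torque'])"; python3 -m inch '0 0 -.05 0 0 0 1;0 0 0 0 0 0 1;0 0 0 0 0 0 1'; python3 -c "
from h import *
s=monitor.get_state();print(s['wrist_torque'])"
```

```text
t: 3.62
tcp_pos: [0.4472, 0.3073, 0.0698]
tcp_rot: [-179.9, -0.1, 166.8]
ft_force: [2.2, -3.2, -12.8]
finger_gap: 0.013
grip_force: 61.7
t: 4.0
tcp_pos: [0.4472, 0.3072, 0.0698]
tcp_rot: [-179.9, -0.1, 168.7]
ft_force: [4.3, -4.8, -14.2]
finger_gap: 0.0131
grip_force: 63.1
[-0.61886569 -0.67179464 -1.1224769 ]
t: 4.38
tcp_pos: [0.4469, 0.3073, 0.0699]
tcp_rot: [-179.9, -0.1, 171.6]
ft_force: [-0.1, -4.9, -17.7]
finger_gap: 0.0136
grip_force: 89.2
[-0.81661004 -0.18159113 -1.78428614]
```

```bash
python3 -m inch '0 0 .15 0 0 0 1;0 0 .15 0 0 0 1;0 0 .15 0 0 0 1;0 0 .15 0 0 0 1;0 0 .15 0 0 0 1'; python3 -m inch '0 0 .15 0 0 0 1;0 0 .15 0 0 0 1;0 0 .01 0 0 0 1;0 0 0 0 0 0 1;0 0 0 0 0 0 1';python3 -c "
from h import *
s=monitor.get_state();print(s['wrist_torque'])"
```

```text
t: 5.0
tcp_pos: [0.4476, 0.3086, 0.0699]
tcp_rot: [180.0, 0.0, 128.6]
ft_force: [5.3, 5.0, -26.1]
finger_gap: 0.0129
grip_force: 59.6
t: 5.62
tcp_pos: [0.4482, 0.3089, 0.0699]
tcp_rot: [179.9, -0.0, 111.1]
ft_force: [7.6, 7.0, -27.7]
finger_gap: 0.0129
grip_force: 59.2
[ 1.15915882 -1.21573055 -0.01664588]
```

```bash
python3 -m inch '0 0 0 0 0 0 -1;0 0 0 0 0 0 -1;0 0 0 0 0 0 -1;0 0 0 0 0 0 -1;0 0 0 0 0 -.05 -1';python3 -m inch '0 0 0 0 0 -.06 -1;0 0 0 0 0 -.06 -1;0 0 0 0 0 0 -1'
python3 - <<'E'
from h import *
f=grab("wrist"); im=f['image']; cv2.imwrite('pics/w2.png',im[100:320,140:420,::-1])
g=cv2.cvtColor(im,cv2.COLOR_RGB2GRAY); print(monitor.get_state()['tcp_rot'])
E
```

```text
t: 6.25
tcp_pos: [0.4462, 0.3071, 0.1189]
tcp_rot: [-179.7, 0.1, 111.0]
ft_force: [-0.3, 0.2, 1.3]
finger_gap: 0.0855
grip_force: 0.0
t: 6.62
tcp_pos: [0.4494, 0.309, 0.2455]
tcp_rot: [179.5, -0.1, 111.0]
ft_force: [0.8, -0.3, -0.5]
finger_gap: 0.0853
grip_force: 0.0
[ 1.79767104e+02 -3.30325815e-02  1.10971108e+02]
```

View pics/w2.png

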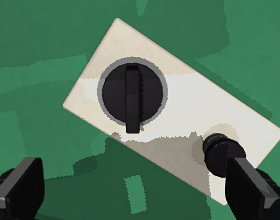

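The bar is vertical at yaw 111, i.e. 57° clockwise of the pod axis, so the selector reads two clicks. Next come the modules.

```bash
python3 - <<'E'
from h import *
go(.46,-.31,.32,6,12)
E
```

```text
tool shift [-0.5816 -0.2101 -0.0785] /12 [-0.0485 -0.0175 -0.0065]
turn [ 0.0023 -0.0041  1.8321]
```

```bash
for i in 1 2; do python3 -m inch '0 0 0 -.0485 -.0175 -.0065 -1;0 0 0 -.0485 -.0175 -.0065 -1;0 0 0 -.0485 -.0175 -.0065 -1;0 0 0 -.0485 -.0175 -.0065 -1;0 0 0 -.0485 -.0175 -.0065 -1' >/dev/null; done; python3 -m inch '0 0 0 -.0485 -.0175 -.0065 -1;0 0 0 -.0485 -.0175 -.0065 -1;0 0 .18 0 0 0 -1;0 0 .18 0 0 0 -1;0 0 .18 0 0 0 -1';python3 -m inch '0 0 .18 0 0 0 -1;0 0 .18 0 0 0 -1;0 0 .18 0 0 0 -1;0 0 .18 0 0 0 -1;0 0 .18 0 0 0 -1';python3 -m inch '0 0 .18 0 0 0 -1;0 0 .18 0 0 0 -1;0 0 0 0 0 0 -1;0 0 0 0 0 0 -1'
cat >> h.py <<'E'
def mods(save=None):
    f=grab("wrist",save); im=f['image']; hsv=cv2.cvtColor(im,cv2.COLOR_RGB2HSV)
    m=((hsv[...,2]>140)&(hsv[...,1]<55)).astype(np.uint8)*255
    m=cv2.morphologyEx(m,cv2.MORPH_OPEN,np.ones((3,3)))
    cs,_=cv2.findContours(m,cv2.RETR_EXTERNAL,cv2.CHAIN_APPROX_NONE)
    for c in cs:
        if cv2.contourArea(c)<300: continue
        W=pt(f,c.reshape(-1,2),.043)[:,:2].astype(np.float32)*1000
        r=cv2.minAreaRect(W); b=cv2.boxPoints(r); e=b[1]-b[0]; g=b[2]-b[1]; L=e if np.hypot(*e)>np.hypot(*g) else g
        a=np.degrees(np.arctan2(L[1],L[0])); a=(a+90)%180-90
        print('px',c.reshape(-1,2).mean(0).round(),'c',np.round(r[0],1),'size',np.round(r[1],1),'ang',a.round(1))
E
python3 - <<'E'
from h import *
mods("w3.png"); print(monitor.get_state()['tcp_pos'])
E
```

```text
t: 8.55
tcp_pos: [0.4595, -0.3105, 0.317]
tcp_rot: [-179.9, -0.1, 79.7]
ft_force: [1.0, 0.1, 0.3]
finger_gap: 0.0854
grip_force: 0.0
t: 9.18
tcp_pos: [0.4596, -0.3103, 0.3171]
tcp_rot: [-179.9, 0.1, 28.1]
ft_force: [-0.1, -0.3, -0.2]
finger_gap: 0.0853
grip_force: 0.0
t: 9.68
tcp_pos: [0.4598, -0.3104, 0.318]
tcp_rot: [-179.9, 0.0, 8.1]
ft_force: [0.7, -0.8, 0.3]
finger_gap: 0.0858
grip_force: 0.0
px [323. 193.] c [ 448.  -380.4] size [69.6 43.9] ang 13.0
px [227. 177.] c [ 452.2 -244. ] size [69.3 44.7] ang 13.6
px [350. 108.] c [ 565.1 -395.3] size [44.  68.7] ang -17.2
px [241.  79.] c [ 579.7 -249.5] size [45.  69.7] ang -1.7
px [36. 65.] c [560.   14.2] size [145.6 105.2] ang 6.1
[ 0.45983333 -0.31050147  0.31825952]
```

View pics/w3.png

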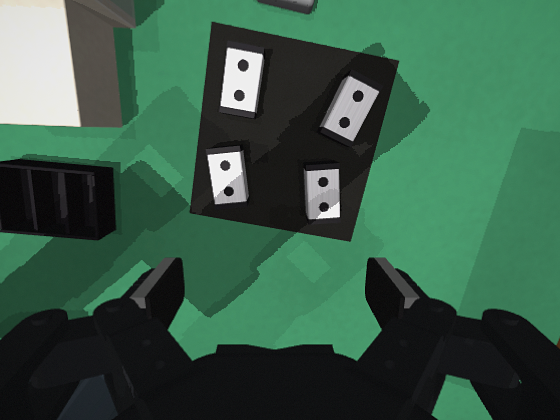

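Wrist view: four modules at (241,79), (350,108), (227,177) and (323,193), agreeing with the top view to 3 mm. I'll take the far-left one first.

```bash
python3 - <<'E'
from h import *
go(.579,-.250,.01,-1,5)
E
```

```text
tool shift [ 0.1266 -0.0431  0.3082] /5 [ 0.0253 -0.0086  0.0616]
turn [-0.0005  0.0006  0.1575]
```

```bash
python3 -m inch '0 0 0 .042 -.0144 .03 -1;0 0 0 .042 -.0144 .03 -1;0 0 0 .0425 -.0144 .03 -1;0 0 .1575 0 0 0 -1;0 0 0 0 0 .06 -1' 50; python3 -m inch '0 0 0 0 0 .06 -1;0 0 0 0 0 .05 -1;0 0 0 0 0 .03 -1;0 0 0 0 0 .0182 -1;0 0 0 0 0 0 -1'; python3 -m inch '0 0 0 0 0 0 1;0 0 0 0 0 0 1;0 0 0 0 0 0 1;0 0 0 0 0 0 1;0 0 0 0 0 0 1' 50
```

```text
t: 10.35
tcp_pos: [0.5819, -0.2511, 0.1712]
tcp_rot: [179.8, -0.4, -1.1]
ft_force: [0.8, -0.5, -1.4]
finger_gap: 0.0856
grip_force: 0.0
t: 10.98
tcp_pos: [0.579, -0.2503, 0.0099]
tcp_rot: [-180.0, 0.1, -1.1]
ft_force: [-0.1, -0.5, -0.5]
finger_gap: 0.0852
grip_force: 0.0
t: 11.6
tcp_pos: [0.58, -0.2508, 0.0118]
tcp_rot: [180.0, -0.1, -1.2]
ft_force: [-0.8, 0.5, 6.6]
finger_gap: 0.0454
grip_force: 51.8
```

```bash
python3 -m inch '0 0 0 0 0 -.05 1;0 0 0 0 0 -.06 1;0 0 0 0 0 -.06 1;0 0 0 0 0 -.01 1;0 0 0 0 0 0 1'; python3 - <<'E'
from h import *
go(.5364,-.0169,.113,5.5,5)
E
```

```text
t: 12.22
tcp_pos: [0.5792, -0.2504, 0.1905]
tcp_rot: [180.0, -0.0, -1.2]
ft_force: [-0.4, -0.9, -1.7]
finger_gap: 0.0455
grip_force: 52.4
tool shift [-0.0476 -0.2326  0.0775] /5 [-0.0095 -0.0465  0.0155]
turn [ 1.000e-04 -2.000e-04 -1.167e-01]
```

```bash
python3 -m inch '0 0 0 -.0095 -.0465 0 1;0 0 0 -.0095 -.0465 0 1;0 0 0 -.0095 -.0465 0 1;0 0 0 -.0095 -.0465 0 1;0 0 0 -.0096 -.0466 0 1'; python3 -m inch '0 0 -.117 0 0 .03 1;0 0 0 0 0 .03 1;0 0 0 0 0 .016 1;0 0 0 0 0 .0035 1;0 0 0 0 0 0 1'; python3 - <<'E'
from h import *
go(.5364,-.0169,.110,5.5,1)
grab("top","t2.png")
f=grab("scene"); cv2.imwrite('pics/s2.png',cv2.resize(f['image'][60:340,160:460,::-1],None,fx=2,fy=2))
E
```

```text
t: 12.85
tcp_pos: [0.5351, -0.0154, 0.1884]
tcp_rot: [-180.0, 0.2, -1.2]
ft_force: [0.4, 0.8, -1.0]
finger_gap: 0.0454
grip_force: 52.2
t: 13.48
tcp_pos: [0.5367, -0.0171, 0.1113]
tcp_rot: [180.0, -0.0, 5.5]
ft_force: [0.6, -0.2, -2.0]
finger_gap: 0.0451
grip_force: 56.8
tool shift [-0.0003 -0.0002  0.0013] /1 [-0.0003 -0.0002  0.0013]
turn [ 0.     -0.0001  0.    ]
```

View pics/s2.png

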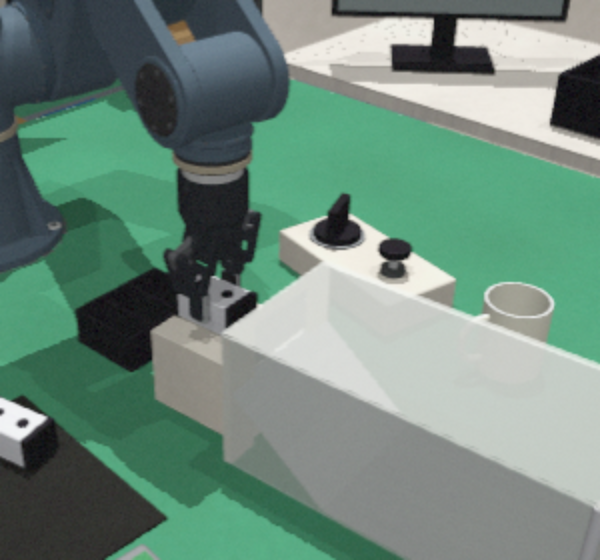

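The module sits on the deck between the fingers, just in front of the flap. I'll release it, go round behind and push.

```bash
python3 -m inch '0 0 0 0 0 .002 1;0 0 0 0 0 0 -1;0 0 0 0 0 0 -1;0 0 0 0 0 0 -1;0 0 0 0 0 -.05 -1'; python3 -m inch '0 0 0 0 0 -.03 .3;0 0 0 -.0625 0 0 .3;0 0 0 -.02 0 0 .3;0 0 0 0 0 .04 .3;0 0 0 0 0 .04 .3'; python3 - <<'E'
from h import *
o=np.array([.618,-.009]);c,s=np.cos(np.radians(5.5)),np.sin(np.radians(5.5))
p=o-.155*np.array([c,s]); go(p[0],p[1],.113,5.5,1)
p=o-.03*np.array([c,s]); go(p[0],p[1],.113,5.5,1)
mods("w4.png")
E
```

```text
t: 14.2
tcp_pos: [0.5348, -0.0168, 0.1571]
tcp_rot: [-179.9, 0.4, 5.5]
ft_force: [0.7, -0.4, 0.3]
finger_gap: 0.0852
grip_force: 0.0
t: 14.82
tcp_pos: [0.4547, -0.025, 0.1088]
tcp_rot: [180.0, -0.1, 5.5]
ft_force: [-0.3, -0.3, 0.1]
finger_gap: 0.03
grip_force: 0.0
tool shift [ 0.0091 -0.0003 -0.0042] /1 [ 0.0091 -0.0003 -0.0042]
turn [ 0.0006 -0.0022  0.0002]
tool shift [ 0.1341 -0.0003 -0.0039] /1 [ 0.1341 -0.0003 -0.0039]
turn [ 0.0006 -0.0022  0.0002]
px [547. 259.] c [ 446.8 -227.2] size [70.5 19.3] ang 18.9
px [288.  93.] c [538.1 -15.1] size [115.7 163.6] ang -84.3
```

View pics/w4.png

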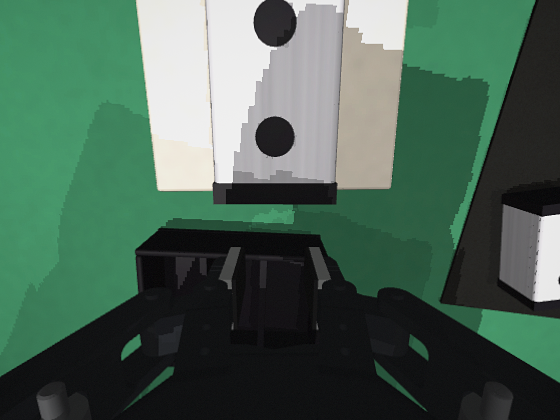

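The module is aligned on the deck with its rear edge at about row 190, and the fingers are behind it. Pushing now.

```bash
python3 -m inch '0 0 0 .01 0 -.004 .3;0 0 0 .018 0 0 .3;0 0 0 .018 0 0 .3;0 0 0 .018 0 0 .3;0 0 0 .018 0 0 .3'; python3 -m inch '0 0 0 .018 0 0 .3;0 0 0 .018 0 0 .3;0 0 0 .016 0 0 .3;0 0 0 0 0 0 .3';python3 -m inch '0 0 0 -.05 0 0 .3;0 0 0 -.05 0 0 .3;0 0 0 0 0 -.04 .3;0 0 0 0 0 -.05 -1;0 0 0 0 0 0 -1'
python3 - <<'E'
from h import *
f=grab("scene"); cv2.imwrite('pics/s3.png',cv2.resize(f['image'][140:380,200:500,::-1],None,fx=2,fy=2))
E
```

```text
t: 15.5
tcp_pos: [0.5381, -0.017, 0.1156]
tcp_rot: [180.0, -0.1, 5.5]
ft_force: [-2.1, -0.5, 0.3]
finger_gap: 0.0302
grip_force: 1.2
t: 16.0
tcp_pos: [0.5896, -0.0119, 0.1152]
tcp_rot: [180.0, -0.2, 5.5]
ft_force: [-0.4, -0.5, -0.4]
finger_gap: 0.0298
grip_force: 0.0
t: 16.62
tcp_pos: [0.4898, -0.0219, 0.2076]
tcp_rot: [179.9, -0.4, 5.5]
ft_force: [0.7, 0.6, -0.4]
finger_gap: 0.0652
grip_force: 0.0
```

View pics/s3.png

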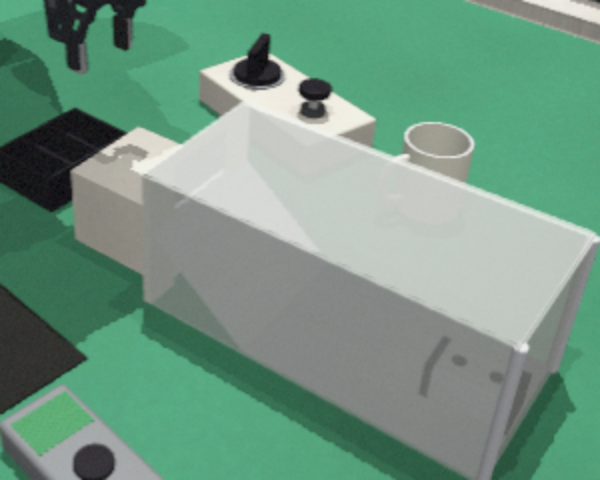

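The first module is inside at the hopper's far end (it shows at (475,365)) and the deck is empty. On to the next, after looking at the mat again.

```bash
python3 -m inch '0 0 0 -.03 .05 -.03 -1;0 0 0 -.03 .05 -.03 -1;0 0 0 0 .05 -.02 -1;0 0 0 0 .05 -.02 -1;0 0 0 0 .05 0 -1'; python3 -m inch '0 0 0 0 0 0 -1;0 0 0 0 0 0 -1'
python3 - <<'E'
from h import *
mods()
for p in [(.451,-.245,13.6),(.448,-.381,13),(.5645,-.396,-17.2)]: go(p[0],p[1],.01,p[2])
E
```

```text
t: 17.3
tcp_pos: [0.4549, -0.2731, 0.3013]
tcp_rot: [179.9, -0.1, 5.5]
ft_force: [0.2, 0.4, -0.6]
finger_gap: 0.085
grip_force: 0.0
t: 17.55
tcp_pos: [0.4545, -0.2707, 0.2995]
tcp_rot: [-179.9, 0.1, 5.5]
ft_force: [0.4, 0.7, 0.1]
finger_gap: 0.0856
grip_force: 0.0
px [356. 193.] c [ 448.  -380.1] size [69.2 44.9] ang 11.8
px [255. 180.] c [ 452.1 -243.8] size [69.3 44.7] ang 13.5
px [383. 102.] c [ 565.  -394.8] size [43.3 69. ] ang -17.2
px [47. 70.] c [561.   24.2] size [149.3 134.1] ang 5.7
tool shift [-0.001  -0.0254  0.2898] /5 [-0.0002 -0.0051  0.058 ]
turn [-0.001   0.0008 -0.1406]
tool shift [-0.0171  0.1097  0.2897] /5 [-0.0034  0.0219  0.0579]
turn [-0.001   0.0008 -0.1301]
tool shift [0.0974 0.1359 0.2896] /5 [0.0195 0.0272 0.0579]
turn [-0.0008  0.001   0.3969]
```

Everything is unchanged. Picking B (0.451, -0.245).

```bash
python3 -m inch '0 0 0 -.001 -.0254 .05 -1;0 0 -.14 0 0 .05 -1;0 0 0 0 0 .06 -1;0 0 0 0 0 .06 -1;0 0 0 0 0 .04 -1'; python3 -m inch '0 0 0 0 0 .028 -1;0 0 0 0 0 0 -1;0 0 0 0 0 0 1;0 0 0 0 0 0 1;0 0 0 0 0 0 1' 50; python3 -m inch '0 0 0 0 0 0 1;0 0 0 0 0 0 1;0 0 0 0 0 -.06 1;0 0 0 0 0 -.06 1;0 0 0 0 0 -.06 1'; python3 -m inch '0 0 0 0 0 0 1'
python3 - <<'E'
from h import *
go(.5364,-.0169,.111,5.5,5)
E
```

```text
t: 18.23
tcp_pos: [0.4507, -0.2443, 0.0381]
tcp_rot: [-179.9, 0.1, 13.6]
ft_force: [-0.2, -1.2, 0.5]
finger_gap: 0.0854
grip_force: 0.0
t: 18.85
tcp_pos: [0.4522, -0.2464, 0.0136]
tcp_rot: [179.9, -0.1, 13.5]
ft_force: [-0.9, 2.3, 7.9]
finger_gap: 0.0455
grip_force: 51.4
t: 19.48
tcp_pos: [0.4512, -0.2459, 0.1947]
tcp_rot: [180.0, -0.0, 13.5]
ft_force: [0.8, -1.1, -1.9]
finger_gap: 0.0453
grip_force: 52.4
t: 19.6
tcp_pos: [0.4532, -0.2472, 0.197]
tcp_rot: [179.6, -0.3, 13.5]
ft_force: [0.3, 1.3, -2.7]
finger_gap: 0.0452
grip_force: 52.7
tool shift [ 0.1343 -0.205   0.0855] /5 [ 0.0269 -0.041   0.0171]
turn [ 0.0061 -0.0065  0.1403]
```

```bash
python3 -m inch '0 0 0 .0269 -.041 0 1;0 0 0 .0269 -.041 0 1;0 0 0 .0269 -.041 0 1;0 0 0 .0269 -.041 0 1;0 0 0 .0267 -.041 0 1'; python3 -m inch '0 0 .14 0 0 .03 1;0 0 0 0 0 .03 1;0 0 0 0 0 .02 1;0 0 0 0 0 .003 1;0 0 0 0 0 0 1'; python3 - <<'E'
from h import *
go(.5364,-.0169,.110,5.5,1)
E
```

```text
t: 20.23
tcp_pos: [0.5338, -0.0137, 0.1911]
tcp_rot: [-180.0, 0.1, 13.5]
ft_force: [0.8, 0.7, -1.1]
finger_gap: 0.0453
grip_force: 52.6
t: 20.85
tcp_pos: [0.5334, -0.0153, 0.1083]
tcp_rot: [-180.0, 0.1, 5.5]
ft_force: [0.5, 0.2, -1.7]
finger_gap: 0.0453
grip_force: 57.4
tool shift [ 0.0028  0.0019 -0.0017] /1 [ 0.0028  0.0019 -0.0017]
turn [-0.0003  0.0015  0.0003]
```

```bash
python3 -m inch '0 0 0 0 .001 0 1;0 0 0 0 0 0 -1;0 0 0 0 0 0 -1;0 0 0 0 0 0 -1;0 0 0 0 0 -.05 -1'; python3 -m inch '0 0 0 0 0 -.03 .3;0 0 0 -.0625 0 0 .3;0 0 0 -.02 0 0 .3;0 0 0 0 0 .038 .3;0 0 0 0 0 .038 .3'; python3 - <<'E'
from h import *
go(.4637,-.0238,.114,5.5,1)
go(.588,-.012,.114,5.5,1)
f=grab("wrist","w5.png")
E
```

```text
t: 21.48
tcp_pos: [0.5324, -0.0162, 0.1573]
tcp_rot: [-179.9, 0.4, 5.5]
ft_force: [-0.3, 0.7, 0.4]
finger_gap: 0.0852
grip_force: 0.0
t: 22.1
tcp_pos: [0.4523, -0.0244, 0.113]
tcp_rot: [180.0, -0.1, 5.5]
ft_force: [0.9, -0.1, -0.4]
finger_gap: 0.0301
grip_force: 0.0
tool shift [ 0.0114  0.0005 -0.001 ] /1 [ 0.0114  0.0005 -0.001 ]
turn [ 0.0006 -0.0021  0.0002]
tool shift [ 0.1363  0.0007 -0.0008] /1 [ 0.1363  0.0007 -0.0008]
turn [ 0.0006 -0.0021  0.0002]
```

View pics/w5.png

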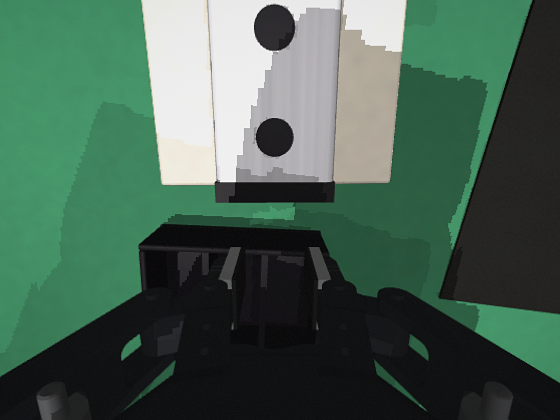

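The second module sits straight on the deck with its rear edge at row 183. Push it, then go back over the mat.

```bash
python3 -m inch '0 0 0 .012 0 -.001 .3;0 0 0 .018 0 0 .3;0 0 0 .018 0 0 .3;0 0 0 .018 0 0 .3;0 0 0 .018 0 0 .3'; python3 -m inch '0 0 0 .018 0 0 .3;0 0 0 .018 0 0 .3;0 0 0 .016 0 0 .3;0 0 0 0 0 0 .3';python3 -m inch '0 0 0 -.05 0 0 .3;0 0 0 -.05 0 0 .3;0 0 0 0 0 -.04 .3;0 0 0 0 0 -.05 -1;0 0 0 -.03 .05 -.03 -1'; python3 -m inch '0 0 0 -.03 .05 -.03 -1;0 0 0 0 .05 -.02 -1;0 0 0 0 .05 -.02 -1;0 0 0 0 .05 0 -1;0 0 0 0 0 0 -1'; python3 -m inch '0 0 0 0 0 0 -1;0 0 0 0 0 0 -1'
python3 - <<'E'
from h import *
f=grab("scene"); cv2.imwrite('pics/s4.png',cv2.resize(f['image'][140:380,200:500,::-1],None,fx=2,fy=2))
mods()
go(.447,-.381,.01,12.5)
E
```

```text
t: 22.78
tcp_pos: [0.5377, -0.0161, 0.1164]
tcp_rot: [180.0, -0.1, 5.5]
ft_force: [-2.4, 0.2, -0.0]
finger_gap: 0.0299
grip_force: 1.2
t: 23.28
tcp_pos: [0.5893, -0.0111, 0.116]
tcp_rot: [180.0, -0.2, 5.5]
ft_force: [-0.8, 0.0, 0.4]
finger_gap: 0.0297
grip_force: 0.0
t: 23.9
tcp_pos: [0.465, -0.0702, 0.2364]
tcp_rot: [179.9, -0.3, 5.7]
ft_force: [1.1, -1.7, -0.2]
finger_gap: 0.0654
grip_force: 0.0
t: 24.52
tcp_pos: [0.4541, -0.2729, 0.3023]
tcp_rot: [179.9, -0.0, 5.3]
ft_force: [0.7, 0.3, -0.7]
finger_gap: 0.0854
grip_force: 0.0
t: 24.78
tcp_pos: [0.4545, -0.2695, 0.3019]
tcp_rot: [180.0, -0.0, 5.6]
ft_force: [0.1, -0.2, 0.1]
finger_gap: 0.0854
grip_force: 0.0
px [356. 193.] c [ 448.  -380.3] size [69.3 44.3] ang 12.2
px [383. 103.] c [ 564.9 -394.9] size [43.7 69. ] ang -17.1
px [49. 70.] c [561.4  25.5] size [150.1 137.2] ang 5.9
tool shift [-0.0185  0.11    0.2918] /5 [-0.0037  0.022   0.0584]
turn [ 1.000e-04 -2.000e-04 -1.207e-01]
```

View pics/s4.png

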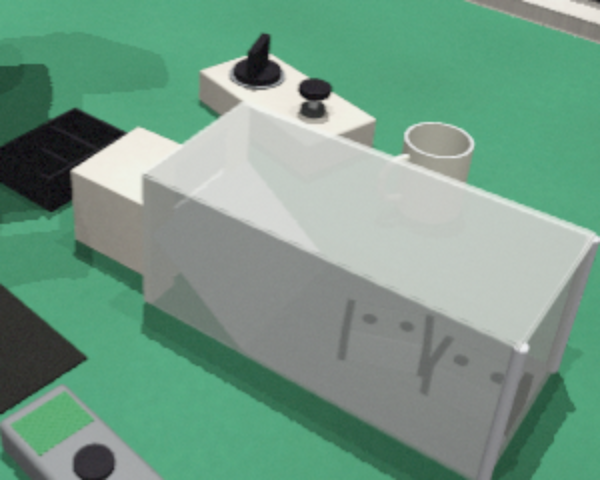

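Two modules lie end to end in the hopper and the deck is clear. Picking A (0.448, -0.381).

```bash
python3 -m inch '0 0 0 -.009 .055 .03 -1;0 0 0 -.009 .055 .03 -1;0 0 -.12 0 0 .05 -1;0 0 0 0 0 .06 -1;0 0 0 0 0 .06 -1'; python3 -m inch '0 0 0 0 0 .04 -1;0 0 0 0 0 .0218 -1;0 0 0 0 0 0 -1;0 0 0 0 0 0 1;0 0 0 0 0 0 1' 50; python3 -m inch '0 0 0 0 0 0 1;0 0 0 0 0 0 1;0 0 0 0 0 0 1;0 0 0 0 0 -.06 1;0 0 0 0 0 -.06 1'; python3 -m inch '0 0 0 0 0 -.06 1;0 0 0 0 0 0 1'
python3 - <<'E'
from h import *
go(.5364,-.0169,.110,5.5,6)
E
```

```text
t: 25.5
tcp_pos: [0.4475, -0.38, 0.0709]
tcp_rot: [180.0, -0.0, 12.4]
ft_force: [1.9, -1.2, 0.2]
finger_gap: 0.0853
grip_force: 0.0
t: 26.12
tcp_pos: [0.4479, -0.3807, 0.0117]
tcp_rot: [179.9, -0.1, 12.4]
ft_force: [0.1, 0.6, -0.3]
finger_gap: 0.0519
grip_force: 0.0
t: 26.75
tcp_pos: [0.4469, -0.38, 0.1318]
tcp_rot: [-179.9, 0.0, 12.4]
ft_force: [0.0, -1.0, -1.9]
finger_gap: 0.045
grip_force: 53.0
t: 27.0
tcp_pos: [0.4488, -0.3818, 0.1954]
tcp_rot: [179.6, -0.3, 12.4]
ft_force: [0.1, 0.3, -2.2]
finger_gap: 0.0452
grip_force: 53.3
tool shift [ 0.1635 -0.3382  0.0837] /6 [ 0.0272 -0.0564  0.014 ]
turn [ 0.0071 -0.0052  0.1203]
```

```bash
python3 -m inch '0 0 0 .0233 -.0483 0 1;0 0 0 .0233 -.0483 0 1;0 0 0 .0233 -.0483 0 1;0 0 0 .0233 -.0483 0 1;0 0 0 .0233 -.0483 0 1'; python3 -m inch '0 0 0 .0233 -.0483 0 1;0 0 0 .0233 -.0483 0 1;0 0 .12 0 0 .03 1;0 0 0 0 0 .03 1;0 0 0 0 0 .015 1'; python3 -m inch '0 0 0 0 0 .004 1;0 0 0 0 0 0 1'; python3 - <<'E'
from h import *
go(.5364,-.0169,.110,5.5,1)
E
```

```text
t: 27.62
tcp_pos: [0.5087, -0.1176, 0.1892]
tcp_rot: [-179.9, 0.1, 12.4]
ft_force: [0.8, -0.5, -1.5]
finger_gap: 0.0454
grip_force: 53.2
t: 28.25
tcp_pos: [0.5327, -0.0149, 0.1131]
tcp_rot: [-180.0, 0.2, 5.5]
ft_force: [-0.1, 0.9, -2.1]
finger_gap: 0.0456
grip_force: 53.1
t: 28.5
tcp_pos: [0.5343, -0.0153, 0.1118]
tcp_rot: [180.0, -0.0, 5.5]
ft_force: [-0.2, 0.7, -2.1]
finger_gap: 0.0453
grip_force: 53.1
tool shift [0.002  0.0018 0.0018] /1 [0.002  0.0018 0.0018]
turn [ 0.0001 -0.0004  0.0001]
```

```bash
python3 -m inch '0 0 0 .002 .001 .002 1;0 0 0 0 0 0 -1;0 0 0 0 0 0 -1;0 0 0 0 0 0 -1;0 0 0 0 0 -.05 -1'; python3 -m inch '0 0 0 0 0 -.03 .3;0 0 0 -.0625 0 0 .3;0 0 0 -.02 0 0 .3;0 0 0 0 0 .038 .3;0 0 0 0 0 .037 .3'; python3 - <<'E'
from h import *
go(.588,-.012,.114,5.5,1)
f=grab("wrist"); hsv=cv2.cvtColor(f['image'],cv2.COLOR_RGB2HSV)
m=((hsv[...,2]<60)).astype(np.uint8)*255; m[215:]=0; m[:150]=0
for c in cv2.findContours(m,0,1)[0]:
    if cv2.contourArea(c)>500: print(cv2.boundingRect(c))
E
```

```text
t: 29.12
tcp_pos: [0.5344, -0.0157, 0.1575]
tcp_rot: [-179.9, 0.4, 5.5]
ft_force: [0.5, -0.5, 0.2]
finger_gap: 0.0849
grip_force: 0.0
t: 29.75
tcp_pos: [0.4542, -0.0239, 0.1141]
tcp_rot: [180.0, -0.1, 5.5]
ft_force: [0.1, -0.2, 0.2]
finger_gap: 0.0299
grip_force: 0.0
tool shift [0.1343 0.001  0.0004] /1 [0.1343 0.001  0.0004]
turn [ 0.0005 -0.002   0.0002]
(217, 176, 119, 22)
(464, 150, 96, 65)
```

```bash
python3 -m inch '0 0 0 .012 0 0 .3;0 0 0 .018 0 0 .3;0 0 0 .018 0 0 .3;0 0 0 .018 0 0 .3;0 0 0 .018 0 0 .3'; python3 -m inch '0 0 0 .018 0 0 .3;0 0 0 .018 0 0 .3;0 0 0 .016 0 0 .3;0 0 0 0 0 0 .3';python3 -m inch '0 0 0 -.05 0 0 .3;0 0 0 -.05 0 0 .3;0 0 0 0 0 -.04 .3;0 0 0 0 0 -.05 -1;0 0 0 -.03 .05 -.03 -1'; python3 -m inch '0 0 0 -.02 .06 -.03 -1;0 0 0 .03 .055 -.02 -1;0 0 0 .03 .055 -.02 -1;0 0 0 .03 .055 0 -1;0 0 0 .01 .05 0 -1'; python3 -m inch '0 0 0 0 0 0 -1;0 0 0 0 0 0 -1'
python3 - <<'E'
from h import *
f=grab("scene"); cv2.imwrite('pics/s5.png',cv2.resize(f['image'][140:380,200:500,::-1],None,fx=2,fy=2))
mods()
go(.5645,-.3955,.01,-17.2)
E
```

```text
t: 30.42
tcp_pos: [0.5395, -0.0157, 0.1164]
tcp_rot: [180.0, -0.1, 5.5]
ft_force: [-2.4, -0.4, 1.0]
finger_gap: 0.03
grip_force: 1.3
t: 30.92
tcp_pos: [0.5912, -0.0106, 0.1161]
tcp_rot: [180.0, -0.2, 5.5]
ft_force: [-0.2, 0.8, 0.2]
finger_gap: 0.0303
grip_force: 0.0
t: 31.55
tcp_pos: [0.4669, -0.0698, 0.2365]
tcp_rot: [179.9, -0.3, 5.7]
ft_force: [-0.3, -1.1, -0.5]
finger_gap: 0.0651
grip_force: 0.0
t: 32.17
tcp_pos: [0.5708, -0.3263, 0.2989]
tcp_rot: [180.0, -0.1, 5.5]
ft_force: [0.2, 0.2, -0.5]
finger_gap: 0.0854
grip_force: 0.0
t: 32.42
tcp_pos: [0.5696, -0.3242, 0.2984]
tcp_rot: [-180.0, -0.0, 5.5]
ft_force: [-0.0, 0.1, 0.3]
finger_gap: 0.0856
grip_force: 0.0
px [328. 190.] c [ 565.1 -395. ] size [45.1 69.3] ang -17.4
px [ 26. 176.] c [547.1   9.8] size [153.5  88.4] ang 5.5
px [ 5. 74.] c [669.8   7.2] size [22.8 93.5] ang -7.9
px [264.  43.] c [ 731.3 -293.7] size [ 70.1 104.4] ang -3.9
tool shift [-0.0124  0.0709  0.2887] /5 [-0.0025  0.0142  0.0577]
turn [ 2.000e-04 -6.000e-04  3.973e-01]
```

View pics/s5.png

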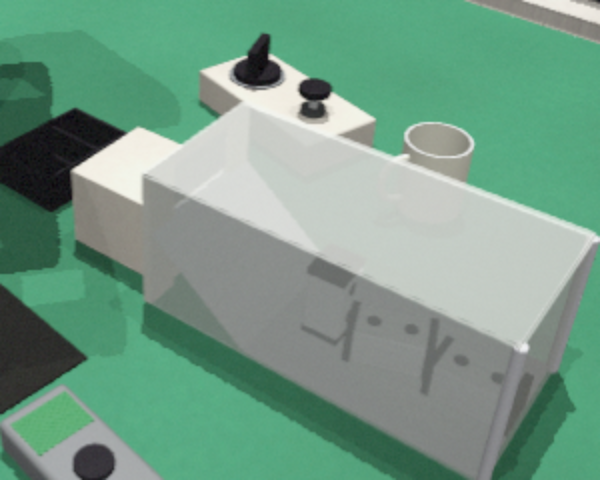

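The third module is in the hopper but seems to be leaning at the foot of the chute. I'll work out where it lies before adding the fourth.

```bash
python3 - <<'E'
from h import *
f=grab("scene")
c,s=np.cos(np.radians(5.5)),np.sin(np.radians(5.5)); Rs=np.array([[c,s,0],[-s,c,0],[0,0,1]]); o=np.array([.618,-.009,0])
C=Rs@(f['wc'][:3,3]-o)
for n,u,v in [('2rear top near',356,305),('2rear bot near',345,360),('cap tl',310,262),('cap top',330,250),('cap right',362,262),('cap br',350,290),('low left',302,325),('low right',342,342)]:
    P=Rs@(pt(f,[[200+u/2,140+v/2]],0)[0]-o); d=P-C
    print(n,[ (C+d*((y-C[1])/d[1]))[[0,2]].round(3).tolist() for y in(-.023,.0,.023)])
cv2.imwrite('pics/s6.png',cv2.resize(f['image'][215:335,260:420,::-1],None,fx=5,fy=5,interpolation=cv2.INTER_CUBIC))
E
```

```text
2rear top near [[0.218, 0.07], [0.208, 0.048], [0.198, 0.025]]
2rear bot near [[0.215, -0.006], [0.205, -0.032], [0.195, -0.057]]
cap tl [[0.164, 0.095], [0.152, 0.074], [0.14, 0.052]]
cap top [[0.183, 0.121], [0.172, 0.1], [0.161, 0.08]]
cap right [[0.217, 0.124], [0.207, 0.103], [0.197, 0.083]]
cap br [[0.21, 0.085], [0.199, 0.063], [0.189, 0.041]]
low left [[0.163, 0.01], [0.151, -0.014], [0.138, -0.039]]
low right [[0.209, 0.015], [0.199, -0.009], [0.188, -0.034]]
```

View pics/s6.png

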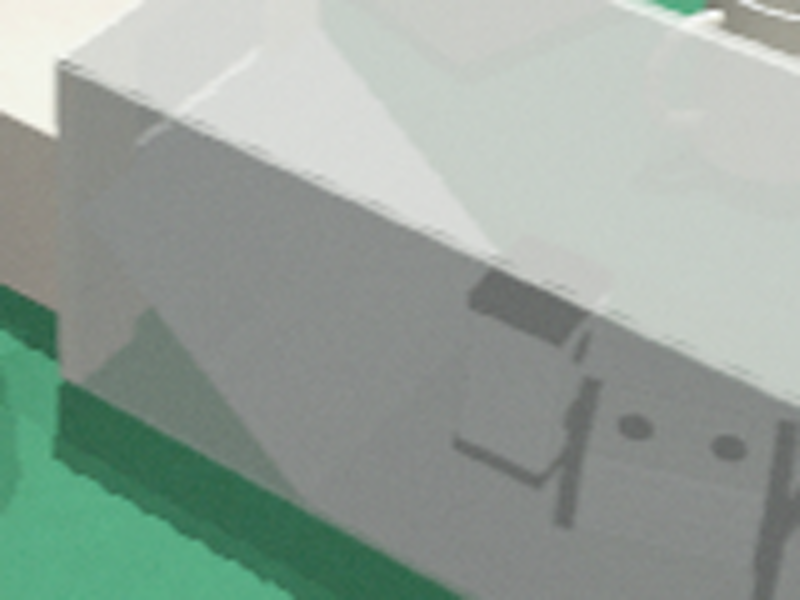

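The third module stands on its nose at x ≈ 160–210 mm, against the second, so the chute is free for the fourth. Picking C.

```bash
python3 -m inch '0 0 0 -.006 .036 .03 -1;0 0 0 -.006 .035 .03 -1;0 0 .18 0 0 .03 -1;0 0 .18 0 0 .04 -1;0 0 .037 0 0 .05 -1'; python3 -m inch '0 0 0 0 0 .05 -1;0 0 0 0 0 .04 -1;0 0 0 0 0 .0177 -1;0 0 0 0 0 0 -1;0 0 0 0 0 0 1' 50; python3 -m inch '0 0 0 0 0 0 1;0 0 0 0 0 0 1;0 0 0 0 0 0 1;0 0 0 0 0 0 1;0 0 0 0 0 -.06 1'; python3 -m inch '0 0 0 0 0 -.06 1;0 0 0 0 0 -.06 1;0 0 0 0 0 0 1'
python3 - <<'E'
from h import *
go(.5364,-.0169,.110,5.5,7)
E
```

```text
t: 33.2
tcp_pos: [0.5654, -0.3962, 0.1181]
tcp_rot: [180.0, -0.1, -17.4]
ft_force: [0.8, -0.2, -0.9]
finger_gap: 0.0858
grip_force: 0.0
t: 33.83
tcp_pos: [0.5658, -0.3971, 0.0122]
tcp_rot: [179.9, -0.2, -17.2]
ft_force: [0.9, -0.3, 0.3]
finger_gap: 0.0696
grip_force: 0.0
t: 34.45
tcp_pos: [0.5626, -0.3949, 0.0667]
tcp_rot: [-179.8, 0.5, -17.2]
ft_force: [1.0, -0.4, -1.3]
finger_gap: 0.0453
grip_force: 52.6
t: 34.83
tcp_pos: [0.5665, -0.3979, 0.1961]
tcp_rot: [179.8, -0.5, -17.2]
ft_force: [-0.0, -0.7, -3.3]
finger_gap: 0.0451
grip_force: 53.0
tool shift [-0.1423 -0.3553  0.0836] /7 [-0.0203 -0.0508  0.0119]
turn [ 0.0051 -0.0079 -0.3967]
```

```bash
python3 -m inch '0 0 0 -.0203 -.0508 0 1;0 0 0 -.0203 -.0508 0 1;0 0 0 -.0203 -.0508 0 1;0 0 0 -.0203 -.0508 0 1;0 0 0 -.0203 -.0508 0 1'; python3 -m inch '0 0 0 -.0203 -.0508 0 1;0 0 0 -.0203 -.0508 0 1;0 0 -.18 0 0 0 1;0 0 -.18 0 0 0 1;0 0 -.037 0 0 .03 1'; python3 -m inch '0 0 0 0 0 .03 1;0 0 0 0 0 .018 1;0 0 0 0 0 0 1'; python3 - <<'E'
from h import *
go(.5364,-.0169,.110,5.5,1)
E
```

```text
t: 35.45
tcp_pos: [0.5422, -0.122, 0.1891]
tcp_rot: [-180.0, 0.1, -17.2]
ft_force: [0.8, 0.5, -1.9]
finger_gap: 0.0453
grip_force: 52.8
t: 36.08
tcp_pos: [0.535, -0.0147, 0.1604]
tcp_rot: [180.0, -0.1, 5.7]
ft_force: [-0.1, -0.4, -3.1]
finger_gap: 0.0452
grip_force: 53.0
t: 36.45
tcp_pos: [0.5333, -0.0147, 0.1105]
tcp_rot: [-180.0, 0.2, 5.5]
ft_force: [-0.2, 0.3, -1.7]
finger_gap: 0.0455
grip_force: 53.8
tool shift [0.0029 0.0025 0.0005] /1 [0.0029 0.0025 0.0005]
turn [-0.0007  0.0034  0.0003]
```

```bash
python3 -m inch '0 0 0 .002 .002 .002 1;0 0 0 0 0 0 -1;0 0 0 0 0 0 -1;0 0 0 0 0 0 -1;0 0 0 0 0 -.05 -1'; python3 -m inch '0 0 0 0 0 -.03 .3;0 0 0 -.0625 0 0 .3;0 0 0 -.02 0 0 .3;0 0 0 0 0 .038 .3;0 0 0 0 0 .035 .3'; python3 - <<'E'
from h import *
go(.588,-.012,.114,5.5,1)
f=grab("wrist"); hsv=cv2.cvtColor(f['image'],cv2.COLOR_RGB2HSV)
m=((hsv[...,2]<60)).astype(np.uint8)*255; m[215:]=0; m[:150]=0
for c in cv2.findContours(m,0,1)[0]:
    if cv2.contourArea(c)>500: print(cv2.boundingRect(c))
E
```

```text
t: 37.08
tcp_pos: [0.5349, -0.0164, 0.1583]
tcp_rot: [-179.9, 0.3, 5.5]
ft_force: [1.1, 0.5, 0.5]
finger_gap: 0.0857
grip_force: 0.0
t: 37.7
tcp_pos: [0.4547, -0.0246, 0.1168]
tcp_rot: [180.0, -0.1, 5.5]
ft_force: [0.6, 0.0, 0.4]
finger_gap: 0.0301
grip_force: 0.0
tool shift [0.1339 0.0002 0.0031] /1 [0.1339 0.0002 0.0031]
turn [ 0.0004 -0.0018  0.0001]
(218, 178, 116, 21)
(461, 150, 99, 65)
```

```bash
python3 -m inch '0 0 0 .012 0 .003 .3;0 0 0 .018 0 0 .3;0 0 0 .018 0 0 .3;0 0 0 .018 0 0 .3;0 0 0 .018 0 0 .3'; python3 -m inch '0 0 0 .018 0 0 .3;0 0 0 .018 0 0 .3;0 0 0 .016 0 0 .3;0 0 0 0 0 0 .3';python3 -m inch '0 0 0 -.05 0 0 .3;0 0 0 -.05 0 0 .3;0 0 0 0 0 -.04 1;0 0 0 0 0 -.05 1;0 0 0 0 -.06 0 1'; python3 -m inch '0 0 0 0 -.06 0 1;0 0 0 0 -.06 0 1;0 0 0 0 0 0 1;0 0 0 0 0 0 1'
python3 - <<'E'
from h import *
f=grab("scene"); cv2.imwrite('pics/s7.png',cv2.resize(f['image'][140:380,200:500,::-1],None,fx=2.5,fy=2.5))
go(.564,.280,.13,5.5,4)
E
```

```text
t: 38.38
tcp_pos: [0.54, -0.0164, 0.1158]
tcp_rot: [180.0, -0.1, 5.5]
ft_force: [-3.1, 0.0, 0.7]
finger_gap: 0.0302
grip_force: 1.3
t: 38.88
tcp_pos: [0.5916, -0.0114, 0.1156]
tcp_rot: [180.0, -0.2, 5.5]
ft_force: [-1.0, 1.0, 0.2]
finger_gap: 0.0297
grip_force: 0.0
t: 39.5
tcp_pos: [0.4867, 0.0372, 0.2085]
tcp_rot: [179.9, -0.5, 5.2]
ft_force: [0.3, 0.2, -1.1]
finger_gap: 0.0003
grip_force: 0.0
t: 40.0
tcp_pos: [0.473, 0.1578, 0.2046]
tcp_rot: [180.0, -0.0, 5.6]
ft_force: [0.3, -0.2, 0.6]
finger_gap: 0.0001
grip_force: 0.0
tool shift [ 0.1021 -0.1135  0.0746] /4 [ 0.0255 -0.0284  0.0186]
turn [ 0.0001 -0.0004 -0.0002]
```

View pics/s7.png

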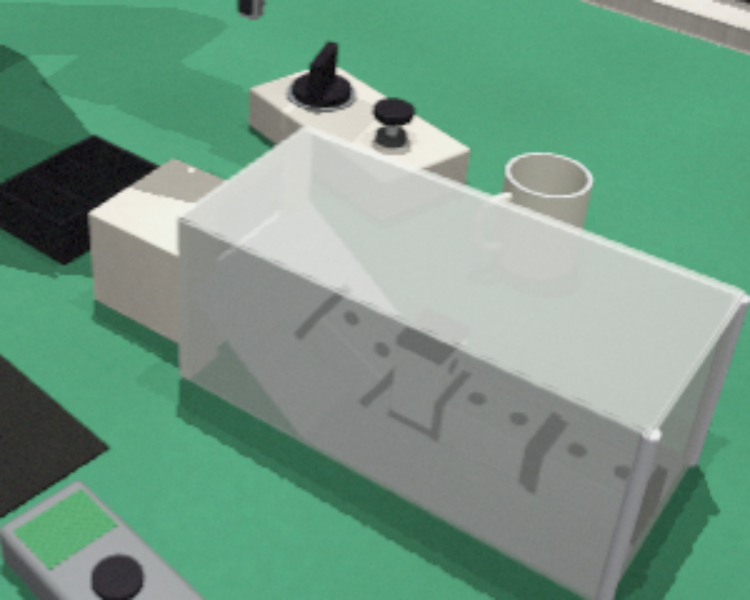

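All four are in the hopper. The last one rests on the chute, with its upper end at (320,312). I'll check that it clears the flap while moving over to the plunger.

```bash
python3 -m inch '0 0 0 .0255 -.0284 0 1;0 0 0 .0255 -.0284 0 1;0 0 0 .0255 -.0284 .02 1;0 0 0 .0256 -.0284 .025 1;0 0 0 0 0 .025 1' 60;  python3 -m inch '0 0 0 0 0 0 1'
python3 - <<'E'
from h import *
f=grab("scene")
c,s=np.cos(np.radians(5.5)),np.sin(np.radians(5.5)); Rs=np.array([[c,s,0],[-s,c,0],[0,0,1]]); o=np.array([.618,-.009,0])
C=Rs@(f['wc'][:3,3]-o)
for n,u,v in [('upper far',345,290),('upper near bottom',298,335),('low near bottom',363,403),('flap edge near',218,258),('far',280,213)]:
    P=Rs@(pt(f,[[200+u/2.5,140+v/2.5]],0)[0]-o); d=P-C
    print(n,[ (C+d*((y-C[1])/d[1]))[[0,2]].round(3).tolist() for y in(-.047,-.023,.023,.047)])
go(.564,.280,.085,5.5,1)
f=grab("wrist","w8.png")
g=grab("top"); print(pt(g,[[173,211.75]],.09))
E
```

```text
t: 40.67
tcp_pos: [0.5653, 0.2809, 0.1332]
tcp_rot: [-180.0, -0.0, 5.5]
ft_force: [-0.6, -0.3, -1.2]
finger_gap: 0.0001
grip_force: 0.0
t: 40.8
tcp_pos: [0.5633, 0.2792, 0.1324]
tcp_rot: [179.9, 0.2, 5.4]
ft_force: [0.3, -0.6, 0.4]
finger_gap: 0.0005
grip_force: 0.0
upper far [[0.137, 0.134], [0.123, 0.112], [0.096, 0.07], [0.082, 0.049]]
upper near bottom [[0.096, 0.067], [0.081, 0.043], [0.051, -0.004], [0.035, -0.028]]
low near bottom [[0.162, 0.031], [0.149, 0.005], [0.124, -0.044], [0.111, -0.07]]
flap edge near [[0.012, 0.106], [-0.006, 0.083], [-0.043, 0.039], [-0.062, 0.016]]
far [[0.073, 0.178], [0.057, 0.158], [0.025, 0.12], [0.009, 0.1]]
tool shift [ 0.0001 -0.0005  0.0491] /1 [ 0.0001 -0.0005  0.0491]
turn [ 0.0005  0.0012 -0.0014]
[[0.56393515 0.27549901 0.09      ]]
```

The last module is at x ≈ 80–150 mm with its lower end on the bench. The flap's lower edge reads z ≈ 0.10 at x ≈ 0.01, so it's shut. Pressing the plunger.

```bash
python3 -m inch '0 0 0 0 0 .035 1;0 0 0 0 0 .008 1;0 0 0 0 0 .006 1;0 0 0 0 0 .005 1;0 0 0 0 0 .002 1'; python3 -m inch '0 0 0 0 0 .002 1;0 0 0 0 0 0 1;0 0 0 0 0 0 1'
```

```text
t: 41.58
tcp_pos: [0.5642, 0.2809, 0.0789]
tcp_rot: [-180.0, -0.1, 5.5]
ft_force: [-2.0, -2.7, 6.0]
finger_gap: 0.0002
grip_force: 3.1
t: 41.95
tcp_pos: [0.5643, 0.2809, 0.0772]
tcp_rot: [-180.0, -0.1, 5.5]
ft_force: [-2.4, -2.2, 7.1]
finger_gap: 0.0003
grip_force: 3.4
```

```bash
python3 -m inch '0 0 0 0 0 .002 1;0 0 0 0 0 .002 1;0 0 0 0 0 0 1'; python3 -m inch '0 0 0 0 0 .002 1;0 0 0 0 0 0 1;0 0 0 0 0 0 1'
```

```text
t: 42.32
tcp_pos: [0.5645, 0.2811, 0.0749]
tcp_rot: [-180.0, -0.1, 5.5]
ft_force: [-8.6, -5.5, 23.5]
finger_gap: 0.0001
grip_force: 11.3
t: 42.7
tcp_pos: [0.5647, 0.2812, 0.0747]
tcp_rot: [-180.0, -0.2, 5.5]
ft_force: [-14.0, -8.8, 39.7]
finger_gap: 0.0
grip_force: 19.7
```

The plunger is on its stop: z stays at 0.0747 while the force climbs. Now I'll lift off and do the last checks.

```bash
python3 -m inch '0 0 0 0 0 -.01 1;0 0 0 0 0 -.03 1;0 0 0 0 0 -.06 1;0 0 0 0 0 -.06 1;0 0 0 0 0 0 1'; python3 -m inch '0 0 0 -.05 0 0 1;0 0 0 -.05 0 0 1;0 0 0 -.05 0 0 1;0 0 0 0 0 0 1;0 0 0 0 0 0 1'
python3 - <<'E'
from h import *
a=cv2.imread('pics/scene0.png')[:,:,::-1]; b=grab("scene")['image']
d=(np.abs(a.astype(int)-b).max(2)>60).astype(np.uint8); d=cv2.morphologyEx(d,cv2.MORPH_OPEN,np.ones((3,3)))
for n,(u0,v0,u1,v1) in dict(plunger=(345,175,372,205),mug=(400,200,440,235),meter=(200,330,285,415),box=(198,195,262,243),flap=(240,200,330,275),knob=(310,150,345,190)).items(): print(n,d[v0:v1,u0:u1].sum())
f=grab("top"); hsv=cv2.cvtColor(f['image'],cv2.COLOR_RGB2HSV); print('mug/meter px diff', [int((np.abs(cv2.imread('pics/top0.png')[:,:,::-1].astype(int)-f['image']).max(2)>60)[v0:v1,u0:u1].sum()) for u0,v0,u1,v1 in[(155,120,212,170),(365,118,405,180),(250,258,310,305),(160,200,190,224)]])
E
```

```text
t: 43.32
tcp_pos: [0.5658, 0.2819, 0.2358]
tcp_rot: [-179.8, -0.5, 5.5]
ft_force: [0.3, -0.1, 0.2]
finger_gap: -0.0001
grip_force: 0.0
t: 43.95
tcp_pos: [0.415, 0.2668, 0.2302]
tcp_rot: [-180.0, -0.0, 5.5]
ft_force: [-0.0, 0.2, 0.1]
finger_gap: -0.0003
grip_force: 0.0
plunger 0
mug 0
meter 0
box 0
flap 0
knob 77
mug/meter px diff [0, 0, 0, 0]
```

Plunger, mug, meter, box and flap match the start images, and only the knob has changed, as it should. Handing in.

```bash
python3 -c "
from h import *
print(workorder.finish_job())"
```

```text
the job is handed in; nothing more can be done
None
```

I set the selector two clicks clockwise from its anticlockwise stop, pushed all four modules into the hopper with the flap shut behind them, and pressed the plunger to its stop and let it back up; the mug, meter and parts box have not moved, and the job is handed in (no verdict was returned).

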